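# Lift an enamelled plaque onto its firing trivet with the spatula

### The job

The enamelled plaque on the grooved wooden sifting block is ready for firing, and its unfired enamel must not be touched by the fingers: take the cranked spatula from its sloping rest, slide the blade along the groove under the plaque, lift it off and carry it level to the two-walled steel firing trivet on the wire rack. Set it down gently, lying flat across both walls, centred and square to the trivet, and draw the spatula out. Then lay the spatula back in its sloping rest as you found it, leaving everything else on the bench where it is.

Things in the scene. Friction and masses are not known exactly. Their poses are not given: they have to be found in the camera images.
- plaque: rectangular enamelled copper plaque, white with a silver-wire leaf, about 150 g, 70 mm (its x) by 100 mm (its y) by 4 mm thick; it lies loose, centred on the sifting block, its 100 mm length bridging the groove. Origin: centre of its underside, z up
- sifting_block: fixed beech block, 90 mm (x) by 92 mm (y), 44 mm high, with a groove along its x, open at both ends and on top, 62 mm wide, its floor 14 mm above the bench. The plaque lies on the two rails beside the groove. Origin on the bench under its centre; x points away from the robot (within 0.2 rad), along the groove
- firing_trivet: fixed empty steel trivet on a 121 mm square dark wire rack: a channel 84 mm long (x), open at both ends and on top; floor 16 mm above the bench, two upright walls 3 mm thick along x, inner faces 63 mm apart, tops 45 mm above the bench. Origin on the bench under its centre; x away from the robot (within 0.2 rad), along the channel
- trivet_top (a point): centre of the firing trivet at the height of its walls' top edges (45 mm): where the plaque's origin should come to lie, its 100 mm length across the walls, plaque x along trivet x. Axes as the trivet's
- spatula: loose cranked spatula, 180 mm long, 110 g. Origin: centre of the blade's underside; x from handle to tip, z on the handle's side. Steel blade x -40 to 40 mm, 46 mm wide (y), z 0 to 2 mm; crank behind it; dark wood handle parallel to the blade, x -140 to -55 mm, 16 mm wide, z 15 to 35 mm. It starts in the rest, x pointing 40 degrees down, away from the robot
- spatula_grip (a point): point in the spatula's wooden handle to grip it by, half-way up, at x -90 mm, y 0, z +25 mm in the spatula's frame, axes as the spatula's; the handle is 16 mm wide there (y) and 20 mm high
- spatula_blade (a point): centre of the spatula's blade, half-way through its thickness, 1 mm above the spatula's origin; axes as the spatula's
- spatula_rest: fixed sloping rest of dark sheet metal, 64 mm wide: a ramp falling along its x (away from the robot, within 0.2 rad) at 40 degrees, high end 68 mm above the bench, an 8 mm lip at the low end, side flanges 9 mm high, 58 mm apart. The blade lies flat on the ramp, tip at the lip; the handle stands free above the high end. Origin on the bench, 35 mm along x from under the ramp's middle
- rest_blade (a point): point fixed to the rest where point spatula_blade is when the spatula lies in it (34 mm towards the robot along the rest's x and 41 mm above its origin); axes as the rest's, z up
- rest_grip (a point): point fixed to the rest where point spatula_grip is when the spatula lies in it (88 mm towards the robot along the rest's x and 117 mm above its origin); axes as the rest's
- enamel_jar: bystander: glass jar with a steel lid, 40 mm across, 52 mm high
- file: bystander: flat file with a wooden handle, 160 mm long, lying
- star_trivet: bystander: three-armed dark steel star trivet, about 95 mm across, 24 mm high, not for this plaque
- fired_dish: bystander: white round dish, 100 mm across, lying on a 20 mm thick steel slab
- hammer: bystander: hammer 200 mm long, lying
- sifter: bystander: small copper cup sifter, 48 mm across, 35 mm high, with a wire handle
- gum_bottle: bystander: amber bottle, 44 mm across, 85 mm high
Mind the look-alikes: they are no part of the job. What is shaped like the spatula but blue is not meant.

How it is judged:
By the outcome, as a careful person would: the job done as asked, in the order asked, and still so for the second after the job is handed in, with the robot touching nothing.
It also fails if it takes over 69 s, if anything falls off the work surface, if the arm or the gripper's body presses on something with over 40 N, if the wrist force passes 120 N, or if a joint passes its speed limit or range.

### The arm

A 7-joint arm with a two-finger parallel gripper is mounted at the origin on the work surface. World frame = base frame: x ahead of the robot, y to its left, z up, the work surface at z = 0. Lengths are in mm, angles in rad, forces in N, time in s.
With the tool pointing down it reaches from about 400 to 875 mm from the base axis. Payload 6.5 kg.
Tool frame: the origin (TCP) lies at the very end of the fingers, on their centre line; the grasp point (between the pads) lies env.pinch_z behind it (env.pinch_z is the distance from the TCP to the grasp point, in mm); z points along the fingers, y is the line along which they close (so a half turn about z gives the same grasp; the last joint's range is limited). The gripper opens to 88 mm and grips with 3 to 60 N. Pads are 18 mm wide; open, the fingers measure 123 mm over their backs; the gripper's body (75 mm by 187 mm) begins 45 mm behind the grasp point.
Start: joints at [-1.365, 0.536, -0.004, 1.538, 0.003, 1.067, -0.071], TCP at [174.498, 626.131, 238.716] pointing down, gripper open.
Joint ranges: [-2.7, 2.7], [-0.37, 2.16], [-1.27, 1.26], [0.24, 2.4], [-1.31, 4.45], [0.19, 1.91], [-2.76, 2.76]. Speed limits (rad/s): [2.39, 2.39, 3.14, 3.14, 3.14, 3.14, 3.14].

### API

Orientations are given as a 3x3 rotation matrix whose columns are the frame's x, y, z axes.
In Python, from station import telemetry, optics, env gives the robot as it stands.
- The arm moves only by the shell command python3 -m pendant 'ROWS' [FORCE]. ROWS is JSON, a list of rows, each a list of 5 numbers: the opening in per cent of the stroke, from 0 (shut) to 100 (fully open), then the shift along the tool's x, y, z in m, then the turn about the tool's z in rad. In form: [[jaw, dx, dy, dz, roll], ...]. A call has exactly 8 rows; each row shifts and turns the commanded pose from where the row before left it, along the tool's axes as they then stand; what a row does not reach is not made up. A row lasts 1/12 s, in which the tool goes at most 41.7 mm and 7.16 degrees, less where a joint would pass 70% of its speed; a pose out of reach is approached as far as the arm can. A call with a gripper value outside its range is refused whole. The fingers move at their own pace and stop on an object; FORCE is the grip in N (left out, the last holds). Time passes only in rows, so rows that do not move let the fingers close, or fill a call up. It gives the time, the measured TCP pose, the force, the opening and the grip force at its end, in the units of the state.
- telemetry.observe(): the state, without advancing time (a new reading comes with each control period).
- optics.read_camera(name): name is "scene" or "top" or "wrist"; returns a dict with "img" (420x560x3 uint8, red, green, blue), "z_map" (420x560 float32, mm along the optical axis (not along the pixel's ray), 0 where there is no reading), "intrinsics" (3x3 intrinsics, pixels), "origin" and "rotation" of the camera in the world. Camera axes: x right, y up, looking along -z (the intrinsics and any distortion apply to the point x, -y, -z); pixel columns grow to the right and rows downward; lengths in mm; the calibration is good to about 2 mm. A picture is of the moment at which its call begins.
- env.finish_job(): hands the job in; it is judged then, once.
The state is a dict: "clock": time; "joint_pos": joint angles; "joint_vel": joint speeds; "effort": joint torques, N m; "eef_pos": TCP position; "ee_rot": TCP orientation; "contact_force": force on the tool from outside, world axes, zero at the start; "wrist_torque": the same for the moment, N m; "grip_width": opening from 0.0 (shut) to 1.0 (fully open); "grasp_force": force on a finger pad.
Only numpy, scipy, OpenCV 4.12 (cv2) and the standard library are available. Lean on these libraries where they do the work, as an engineer would, in place of code of your own. Each camera call takes 0.05 s, during which the arm holds its last target. There are 200 camera calls.

## Working session

There is one attempt and no reset: what is moved stays moved. The work goes in short steps, Python scripts to look and compute and a shell command to move; the robot and the scene stay as the last step left them, time stands still between calls to the robot, and variables do not carry over. Pictures are saved under pics/ and viewed, at most 10 in all, crops included, and the job is handed in when it is done.

```bash
ls -la; mkdir -p pics
python3 - <<'E'
from station import telemetry, optics, env
import cv2,numpy as np
s=telemetry.observe(); print(s, env.pinch_z, [a for a in dir(env) if a[0]!='_'])
ims=[]
for n in("scene","top","wrist"):
    c=optics.read_camera(n); print(n,c["intrinsics"].tolist(),c["origin"],np.round(c["rotation"],3).tolist(),[k for k in c]); cv2.imwrite(f"pics/{n}0.png",c["img"][:,:,::-1])
    np.savez(f"{n}0.npz",**{k:v for k,v in c.items() if v is not None})
E
```

```text
total 12
drwxr-xr-x  3 agent agent 4096 Dec  1 08:38 .
drwxr-xr-x 23 root  root  4096 Dec  1 08:38 ..
drwxr-xr-x  2 agent agent 4096 Dec  1 08:38 pics
{'clock': 0.0, 'joint_pos': array([-1.36517565,  0.53716167, -0.00443689,  1.5388453 ,  0.00258103,
        1.06730712, -0.07117311]), 'joint_vel': array([-6.86070906e-04,  1.27224035e-03,  1.77421867e-04,  2.61902078e-05,
       -2.24853149e-03, -7.16636919e-04,  1.29243418e-03]), 'effort': array([ 1.32173104e-04, -5.70995486e+01,  9.90747884e-01, -2.51614934e+01,
       -5.62852586e-02,  1.79146486e-02,  1.68013667e-04]), 'eef_pos': array([174.36443591, 625.54572136, 237.8528579 ]), 'ee_rot': array([[-9.63307341e-01,  2.68400526e-01, -3.53309166e-04],
       [ 2.68400736e-01,  9.63305884e-01, -1.67894820e-03],
       [-1.10285783e-04, -1.71217157e-03, -9.99998528e-01]]), 'contact_force': array([-0.39185437, -0.00271586, -0.08600202]), 'wrist_torque': array([-0.06284753,  0.00270192, -0.02116073]), 'grasp_force': 0.0, 'grip_width': 1.000559623884246} 18.700000000000003 ['IKError', 'finish_job', 'pinch_z']
scene [[405.69947361323227, 0.0, 278.23384388847285], [0.0, 405.69947361323227, 210.62508885982683], [0.0, 0.0, 1.0]] [1158.40015889 -249.33110878  857.52682699] [[0.377, -0.702, 0.604], [0.926, 0.293, -0.237], [-0.01, 0.649, 0.761]] ['img', 'z_map', 'intrinsics', 'origin', 'rotation']
top [[441.85966651071556, 0.0, 280.36343633291733], [0.0, 441.85966651071556, 208.12221945135684], [0.0, 0.0, 1.0]] [ 326.46933597  -23.25057823 1470.01677274] [[-0.024, 0.981, -0.191], [-1.0, -0.025, -0.003], [-0.008, 0.191, 0.982]] ['img', 'z_map', 'intrinsics', 'origin', 'rotation']
wrist [[320.19717933561765, 0.0, 282.8426317495446], [0.0, 320.19717933561765, 210.26605558679066], [0.0, 0.0, 1.0]] [103.1380716  646.15403771 383.82323679] [[0.268, -0.922, -0.278], [0.963, 0.257, 0.079], [-0.001, -0.288, 0.957]] ['img', 'z_map', 'intrinsics', 'origin', 'rotation']
```

```bash
python3 -m pendant --help 2>&1 | head -30
```

```text
invalid input: not JSON, or not a number
```

View pics/top0.png

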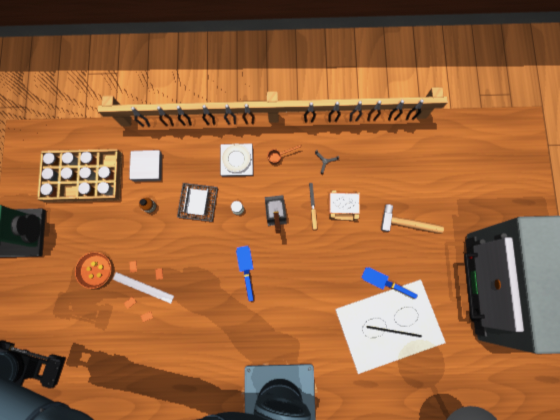

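View pics/scene0.png

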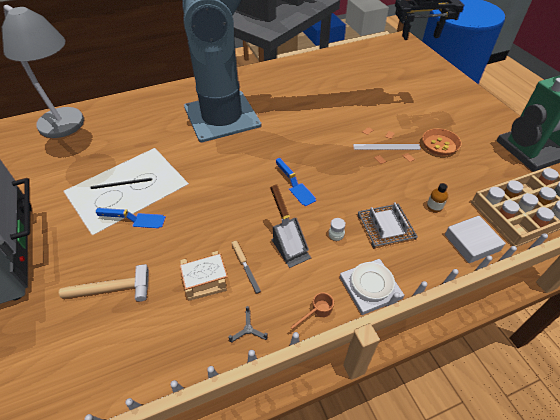

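```bash
cat > h.py <<'E'
import numpy as np, cv2
def cloud(c):
    z=c["z_map"].astype(float); v,u=np.mgrid[:z.shape[0],:z.shape[1]]; K=c["intrinsics"]
    p=np.stack([(u-K[0,2])/K[0,0]*z,-(v-K[1,2])/K[1,1]*z,-z],-1)
    w=p@c["rotation"].T+c["origin"]; w[z<=0]=np.nan; return w
def proj(c,P):
    p=(np.asarray(P,float)-c["origin"])@c["rotation"]; K=c["intrinsics"]
    return np.c_[K[0,0]*p[:,0]/-p[:,2]+K[0,2],K[1,1]*-p[:,1]/-p[:,2]+K[1,2]]
def rect(P):
    r=cv2.minAreaRect(P[:,:2].astype(np.float32)); return np.round(r[0],1),np.round(r[1],1),round(r[2],1)
def box(w,x,y,z): return (w[...,0]>x[0])&(w[...,0]<x[1])&(w[...,1]>y[0])&(w[...,1]<y[1])&(w[...,2]>z[0])&(w[...,2]<z[1])
E
python3 - <<'E'
from h import *
for n in("top","scene"):
    c=dict(np.load(n+"0.npz")); w=cloud(c); img=c["img"]
    for name,(v,u) in ({"plaque":(205,344),"trivet":(202,198),"blade":(205,277),"hand":(230,281),"bench":(260,320),"jar":(208,237),"blue":(255,246)} if n=="top" else {"plaque":(270,204),"trivet":(222,388),"blade":(238,290),"hand":(200,279),"bench":(230,150)}).items(): print(n,name,w[v,u].round(1),img[v,u])
E
```

```text
top plaque [ 609.2 -227.8   44.9] [231 232 234]
top trivet [638.  258.3  15.9] [235 236 238]
top blade [618.8  -7.5  25.7] [183 178 183]
top hand [537.5 -18.7   3.8] [106  60  29]
top bench [ 4.346e+02 -1.453e+02  2.000e-01] [196 115  54]
top jar [606.7 123.3  52.7] [235 236 238]
top blue [457.   99.4   2.9] [ 47 117 237]
scene plaque [ 618.7 -225.6   48.8] [172 175 174]
scene trivet [639.4 267.1  15.8] [201 201 208]
scene blade [604.1  -0.9  39.4] [179 177 184]
scene hand [550.   -7.7 129.1] [103  61  39]
scene bench [ 408.  -324.8   -1.1] [172 119  69]
```

Run:
```python
from h import *
ims=[]
for n,(v,u) in {"top":(215,275),"scene":(230,290)}.items():
    c=dict(np.load(n+"0.npz")); i=c["img"][v-60:v+60,u-110:u+130 if 0 else u+110,::-1]; ims.append(cv2.resize(i,None,fx=2.5,fy=2.5,interpolation=cv2.INTER_CUBIC))
cv2.imwrite("pics/crop.png",np.vstack(ims))
```

```text
(no output)
```

View pics/crop.png

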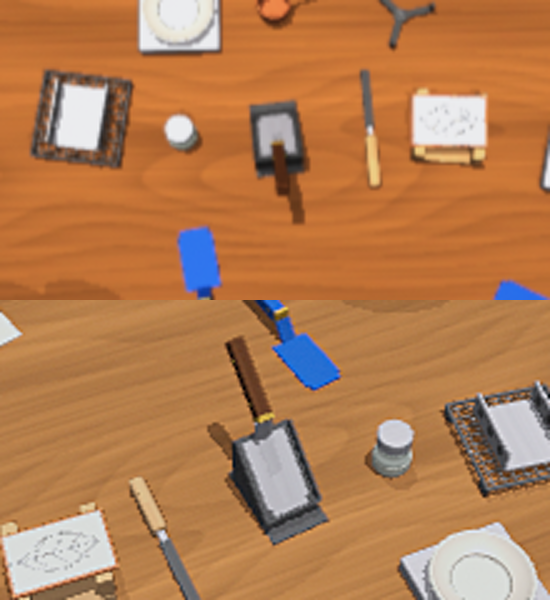

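```bash
cat > loc.py <<'E'
from h import *
def locate(c,tag):
    w=cloud(c); img=c["img"].astype(int); hsv=cv2.cvtColor(c["img"],cv2.COLOR_RGB2HSV)
    white=(hsv[...,1]<50)&(hsv[...,2]>120)
    m=box(w,(540,690),(-310,-150),(41,56))&white; print(tag,"plaque",m.sum(),rect(w[m]),np.nanmedian(w[m],0).round(1), end=" ")
    m2=box(w,(540,690),(-310,-150),(30,56)); print("block+",rect(w[m2]))
    m=box(w,(560,720),(170,350),(12,20))&white; print(tag,"trivet floor",m.sum(),rect(w[m]),np.nanmedian(w[m],0).round(1))
    m=box(w,(560,720),(170,350),(38,50)); print(tag,"trivet walls",m.sum(),rect(w[m]) if m.sum() else "")
    m=box(w,(560,720),(170,350),(5,50))&~white; print(tag,"rack",m.sum(),rect(w[m]) if m.sum() else "")
    m=box(w,(540,690),(-60,60),(8,75))&white; P=w[m]; print(tag,"blade",m.sum(),rect(P),np.median(P,0).round(1),end=" ")
    n=np.linalg.svd(P-P.mean(0),full_matrices=0)[2][2]; n*=np.sign(n[2]); print("normal",n.round(3),"slope",np.degrees(np.arccos(n[2])).round(1),"yaw",np.arctan2(n[1],n[0]).round(3))
    m=box(w,(440,600),(-70,60),(70,175)); P=w[m]; print(tag,"handle",m.sum(),P.min(0).round(1),P.max(0).round(1))
    d=np.linalg.svd(P-P.mean(0),full_matrices=0)[2][0]; d*=np.sign(d[0]); print("  mean",P.mean(0).round(1),"dir",d.round(3))
    m=box(w,(540,690),(-70,70),(3,75)); print(tag,"restbox",rect(w[m]))
if __name__=="__main__":
    for n in("top","scene"): locate(dict(np.load(n+"0.npz")),n)
E
python3 loc.py
```

```text
top plaque 523 (array([ 616.7, -229.7]), array([90.1, 65.8]), 87.7) [ 615.9 -228.8   47.5] block+ (array([ 610.9, -227.7]), array([101.8,  89.3]), 84.2)
top trivet floor 306 (array([645. , 269.8]), array([69.3, 93.6]), 82.1) [637.8 264.6  15.6]
top trivet walls 67 (array([639.3, 261.9]), array([71.7, 83. ]), 82.2)
top rack 518 (array([640.2, 261.8]), array([157.3, 174.2]), 0.9)
top blade 188 (array([605.7,  -0.9]), array([63.6, 46.8]), 7.4) [609.5   2.5  35.3] normal [0.649 0.066 0.758] slope 40.7 yaw 0.102
top handle 123 [508.6 -32.9  70.4] [582.1  28.2 158. ]
  mean [544.2  -6.9 129.2] dir [ 0.758  0.08  -0.648]
top restbox (array([ 6.153e+02, -1.000e-01]), array([146.8, 137.8]), 1.0)
scene plaque 944 (array([ 615.9, -228. ]), array([94. , 66.2]), 86.9) [ 617.3 -228.8   47.3] block+ (array([ 613.5, -227.3]), array([101.4,  92.2]), 84.8)
scene trivet floor 528 (array([640.6, 263.8]), array([117. , 118.9]), 81.3) [644.5 267.3  14.9]
scene trivet walls 119 (array([641.1, 263.6]), array([71.8, 84.9]), 82.2)
scene rack 690 (array([641.2, 263.3]), array([121.8, 123.3]), 80.9)
scene blade 574 (array([607. ,   3.4]), array([67.2, 56.3]), 5.6) [ 6.061e+02 -5.000e-01  3.890e+01] normal [0.633 0.057 0.772] slope 39.5 yaw 0.089
scene handle 321 [511.4 -33.8  70.3] [585.8  27.8 153.8]
  mean [554.9  -7.  119.4] dir [ 0.68   0.063 -0.731]
scene restbox (array([604.3,   1.5]), array([137.8, 119.8]), 5.9)
```

```bash
python3 -m pendant '[[100,-0.0221,-0.0211,0,0],[100,-0.0221,-0.0211,0,0],[100,-0.0221,-0.0211,0,0],[100,-0.0221,-0.0211,0,0],[100,-0.0221,-0.0211,0,0],[100,-0.0221,-0.0211,0,0],[100,-0.0221,-0.0211,0,0],[100,-0.0221,-0.0211,0,0]]'
python3 -m pendant '[[100,-0.0221,-0.0211,0,0],[100,-0.0221,-0.0211,0,0],[100,-0.0221,-0.0211,0,0],[100,-0.0221,-0.0211,0,0],[100,-0.0221,-0.0211,0,0],[100,-0.0221,-0.0211,0,0],[100,-0.0221,-0.0211,0,0],[100,-0.0221,-0.0211,0,0]]'
python3 -m pendant '[[100,-0.0221,-0.0211,0,0],[100,-0.0221,-0.0211,0,0],[100,-0.0221,-0.0211,0,0],[100,-0.0221,-0.0211,0,0],[100,-0.0221,-0.0211,0,0],[100,-0.0221,-0.0211,0,0],[100,-0.0221,-0.0211,0,0],[100,-0.0221,-0.0211,0,0]]'
python3 -m pendant '[[100,0,0,0,-0.09],[100,0,0,0,-0.09],[100,0,0,0,-0.09],[100,0,0,0,-0.09],[100,0,0,0,0],[100,0,0,0,0],[100,0,0,0,0],[100,0,0,0,0]]'
cat > look.py <<'E'
import sys
from station import telemetry, optics
from loc import *
def snap(cam,tag):
    c=optics.read_camera(cam); np.savez(f"{tag}.npz",**c); cv2.imwrite(f"pics/{tag}.png",c["img"][:,:,::-1]); return c
def st():
    s=telemetry.observe(); R=s["ee_rot"]; print("t",round(s["clock"],2),"tcp",s["eef_pos"].round(1),"yaw_y",np.degrees(np.arctan2(R[1,1],R[0,1])).round(2),"zax",R[:,2].round(4),"F",s["contact_force"].round(1),"w",round(s["grip_width"]*88,1),"g",round(s["grasp_force"],1),"q",s["joint_pos"].round(2)); return s
if __name__=="__main__":
    st(); snap(sys.argv[1],sys.argv[2])
E
python3 look.py wrist w1
```

```text
clock: 0.82
eef_pos: [300.0, 414.5, 238.6]
ee_rot: [[-0.963, 0.268, -0.0], [0.268, 0.963, -0.0], [0.0, -0.0, -1.0]]
contact_force: [1.9, -0.6, -0.2]
grip_width: 1.0
grasp_force: 0.0
clock: 1.48
eef_pos: [424.9, 204.6, 238.7]
ee_rot: [[-0.963, 0.268, -0.0], [0.268, 0.963, 0.0], [0.0, 0.0, -1.0]]
contact_force: [-0.1, 0.0, -0.3]
grip_width: 0.999
grasp_force: 0.0
clock: 2.15
eef_pos: [549.9, -5.4, 238.6]
ee_rot: [[-0.963, 0.268, -0.0], [0.268, 0.963, 0.0], [0.0, -0.0, -1.0]]
contact_force: [0.9, 1.0, 0.1]
grip_width: 0.998
grasp_force: 0.0
clock: 2.82
eef_pos: [549.4, -4.0, 238.7]
ee_rot: [[-0.996, -0.086, -0.0], [-0.086, 0.996, -0.0], [0.0, -0.0, -1.0]]
contact_force: [0.6, 0.0, -0.5]
grip_width: 0.997
grasp_force: 0.0
t 2.82 tcp [549.4  -4.  238.7] yaw_y 94.96 zax [-1.e-04 -0.e+00 -1.e+00] F [ 0.6  0.  -0.5] w 87.7 g 0.0 q [-0.25  0.37  0.22  1.82 -0.1   0.97  1.67]
```

View pics/w1.png

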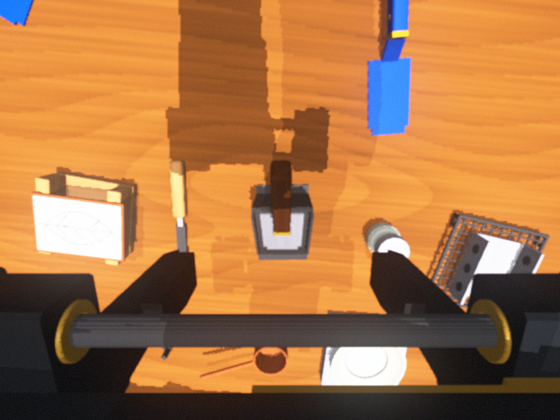

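```bash
cat > hm.py <<'E'
from h import *
def handle(c):
    w=cloud(c); hsv=cv2.cvtColor(c["img"],cv2.COLOR_RGB2HSV)
    m=box(w,(480,600),(-60,60),(80,175)); P=w[m]
    mu=P.mean(0); d=np.linalg.svd(P-mu,full_matrices=0)[2][0]; d*=np.sign(d[0])
    s=(P-mu)@d; print("handle n",m.sum(),"mean",mu.round(1),"dir",d.round(3),"ext",s.min().round(1),s.max().round(1),"y range",rect(P))
    for x in (530,545,560): q=P[abs(P[:,0]-x)<4]; print("  x",x,"y",q[:,1].min().round(1),q[:,1].max().round(1),"zmax",q[:,2].max().round(1))
E
python3 - <<'E'
from hm import *
c=dict(np.load("w1.npz")); handle(c); handle(dict(np.load("top0.npz"))); handle(dict(np.load("scene0.npz")))
w=cloud(c); print("bench",np.round(w[230,220],1), np.round(w[100,200],1))
hsv=cv2.cvtColor(c["img"],cv2.COLOR_RGB2HSV); white=(hsv[...,1]<60)&(hsv[...,2]>120)
m=box(w,(540,690),(-310,-150),(41,56))&white; print("plaque",rect(w[m]),np.median(w[m],0).round(1))
m=box(w,(540,690),(-310,-150),(30,56)); print("block+",rect(w[m]))
m=box(w,(560,690),(-50,50),(8,75))&white; P=w[m]; n=np.linalg.svd(P-P.mean(0),full_matrices=0)[2][2]; n*=np.sign(n[2]); print("blade",rect(P),np.median(P,0).round(1),n.round(3),np.arctan2(n[1],n[0]).round(3))
m=box(w,(560,690),(-50,50),(4,75)); print("rest",rect(w[m]))
E
```

```text
handle n 1479 mean [540.7  -6.2 135.4] dir [ 0.813  0.077 -0.578] ext -30.5 58.9 y range (array([547.5,  -5.3]), array([75.7, 17.6]), 4.6)
  x 530 y -15.4 1.3 zmax 151.7
  x 545 y -13.9 2.2 zmax 139.4
  x 560 y -12.3 4.1 zmax 126.2
handle n 119 mean [543.3  -7.  131.1] dir [ 0.8    0.083 -0.595] ext -36.7 53.5 y range (array([545.6,  -6.8]), array([75., 17.]), 6.3)
  x 530 y -16.4 -1.2 zmax 150.3
  x 545 y -13.6 -1.3 zmax 138.6
  x 560 y -13.6 1.8 zmax 128.2
handle n 300 mean [553.2  -7.2 122.5] dir [ 0.73   0.072 -0.679] ext -45.0 46.9 y range (array([548.4,  -5.9]), array([75.3, 17.3]), 5.1)
  x 530 y -16.3 0.7 zmax 151.2
  x 545 y -14.7 1.3 zmax 137.6
  x 560 y -13.7 3.8 zmax 125.3
bench [ 6.242e+02 -7.770e+01  1.000e-01] [ 468.9 -104.9    0.6]
plaque (array([ 617.1, -227.8]), array([96.5, 66.4]), 87.6) [ 615.6 -227.4   48.3]
block+ (array([ 613.1, -227.1]), array([103.1,  91. ]), 85.2)
blade (array([605.9,  -2.8]), array([65. , 54.6]), 5.8) [608.2   2.9  39. ] [0.635 0.065 0.769] 0.103
rest (array([ 6.045e+02, -1.000e-01]), array([78.4, 64.1]), 5.1)
```

Run:
```python
from h import *
def plane(c,uv,z):
    K=c["intrinsics"]; d=np.c_[(uv[:,0]-K[0,2])/K[0,0],-(uv[:,1]-K[1,2])/K[1,1],-np.ones(len(uv))]@c["rotation"].T
    return c["origin"]+d*((z-c["origin"][2])/d[:,2])[:,None]
for n in("top0","scene0","w1"):
    c=dict(np.load(n+".npz")); w=cloud(c); hsv=cv2.cvtColor(c["img"],cv2.COLOR_RGB2HSV)
    m=((hsv[...,1]<70)&(hsv[...,2]>100)&box(w,(560,680),(-300,-160),(20,60))).astype(np.uint8)
    m=cv2.morphologyEx(m,cv2.MORPH_CLOSE,np.ones((5,5)))
    k=max(cv2.findContours(m,0,1)[0],key=cv2.contourArea)[:,0].astype(float); print(n,"plaque",rect(plane(c,k,48)))
    w2=w[box(w,(590,690),(200,330),(38,50))]; 
    print(" walls",len(w2),rect(w2) if len(w2) else "")
    if len(w2):
        mid=np.median(w2[:,1]); th=np.radians(-8)
        for it in range(4):
            nn=np.array([-np.sin(th),np.cos(th)]); s=w2[:,:2]@nn; g=(s.min()+s.max())/2
            A,B=w2[s>g],w2[s<=g]; fa=np.polyfit(A[:,0],A[:,1],1); fb=np.polyfit(B[:,0],B[:,1],1); th=(np.arctan(fa[0])+np.arctan(fb[0]))/2
        print(" wall slopes",fa[0].round(3),fb[0].round(3),"mid y at 640",((np.polyval(fa,640)+np.polyval(fb,640))/2).round(1))
c=dict(np.load("w1.npz")); w=cloud(c); ok=np.isfinite(w[...,2])
t=dict(np.load("top0.npz")); wt=cloud(t)
for W in(w,wt):
  for y0 in range(-340,40,40): 
    r=[]
    for x0 in range(340,580,30):
        q=W[box(W,(x0,x0+30),(y0,y0+40),(-20,400))]; r.append(int(np.percentile(q[:,2],98)) if len(q)>3 else -1)
    print("y",y0,r)
```

```text
top0 plaque (array([ 617.1, -228. ]), array([93.3, 63.7]), 88.5)
 walls 67 (array([639.3, 261.9]), array([71.7, 83. ]), 82.2)
 wall slopes -0.159 -0.154 mid y at 640 261.7
scene0 plaque (array([ 611.5, -228.1]), array([95.5, 77.7]), 85.8)
 walls 119 (array([641.1, 263.6]), array([71.8, 84.9]), 82.2)
 wall slopes -0.148 -0.163 mid y at 640 262.9
w1 plaque (array([ 617.1, -227.5]), array([95.3, 65.6]), 87.2)
 walls 613 (array([641. , 262.9]), array([70.7, 84.2]), 81.3)
 wall slopes -0.147 -0.153 mid y at 640 262.4
y -340 [-1, 3, 3, 1, 1, 1, 1, 1]
y -300 [-1, 3, 2, 1, 1, 1, 1, 44]
y -260 [-1, 1, 1, 1, 1, 1, 1, 43]
y -220 [-1, 1, 1, 1, 1, 1, 1, 44]
y -180 [-1, 1, 1, 1, 1, 1, 1, 1]
y -140 [0, 1, 1, 1, 1, 1, 16, 16]
y -100 [1, 1, 1, 1, 1, 1, 327, 1]
y -60 [1, 1, 1, 1, 1, 2, 340, 313]
y -20 [1, 1, 1, 1, 1, 153, 341, 129]
y 20 [1, 1, 1, 1, 1, 327, 340, 302]
y -340 [6, 7, 5, 4, 4, 6, 4, 5]
y -300 [5, 6, 4, 5, 5, 5, 5, 46]
y -260 [5, 4, 4, 6, 3, 5, 5, 43]
y -220 [4, 4, 6, 5, 6, 5, 5, 46]
y -180 [5, 3, 5, 4, 5, 5, 5, 5]
y -140 [7, 5, 4, 5, 5, 6, 18, 19]
y -100 [4, 5, 5, 5, 4, 4, 8, 4]
y -60 [4, 4, 6, 5, 4, 7, 5, 68]
y -20 [4, 4, 4, 5, 4, 154, 150, 128]
y 20 [4, 5, 3, 3, 5, 6, 5, 67]
```

```bash
python3 -m pendant '[[100,-0.0015,-0.0006,0.03,0],[100,-0.0015,-0.0005,0.03,0],[100,-0.0015,-0.0005,0.03,0],[100,0,0,0.03,0],[100,0,0,0.01,0],[100,0,0,0.0104,0],[100,0,0,0,0],[100,0,0,0,0]]'; python3 look.py scene s1
```

```text
clock: 3.53
eef_pos: [554.8, -5.3, 99.2]
ee_rot: [[-0.996, -0.088, 0.001], [-0.088, 0.996, -0.0], [-0.001, -0.0, -1.0]]
contact_force: [-0.3, 0.1, 0.3]
grip_width: 1.002
grasp_force: 0.0
t 3.53 tcp [554.8  -5.3  99.2] yaw_y 95.04 zax [ 0.001 -0.    -1.   ] F [-0.3  0.1  0.3] w 88.1 g 0.0 q [-0.21  0.57  0.18  1.9  -0.16  0.68  1.72]
```

```bash
python3 -m pendant '[[0,0,0,0,0],[0,0,0,0,0],[0,0,0,0,0],[0,0,0,0,0],[0,0,0,0,0],[0,0,0,0,0],[0,0,0,0,0],[0,0,0,0,0]]' 60
python3 -m pendant '[[0,0,0,-0.005,0],[0,0,0,-0.008,0],[0,0,0,-0.012,0],[0,0,0,-0.015,0],[0,0,0,-0.015,0],[0,0,0,-0.015,0],[0,0,0,-0.01,0],[0,0,0,0,0]]'
python3 look.py wrist w2
python3 -c "
from hm import *
handle(dict(np.load('w2.npz')))"
```

```text
clock: 4.25
eef_pos: [554.1, -5.3, 98.3]
ee_rot: [[-0.996, -0.088, -0.0], [-0.088, 0.996, -0.0], [0.0, -0.0, -1.0]]
contact_force: [0.8, -0.5, 0.5]
grip_width: 0.423
grasp_force: 0.0
clock: 4.92
eef_pos: [555.7, -5.3, 181.1]
ee_rot: [[-0.996, -0.088, 0.005], [-0.088, 0.996, 0.0], [-0.005, 0.0, -1.0]]
contact_force: [0.3, -0.2, 0.1]
grip_width: 0.154
grasp_force: 60.0
t 4.92 tcp [555.7  -5.3 181.1] yaw_y 95.05 zax [ 4.5e-03  4.0e-04 -1.0e+00] F [ 0.3 -0.2  0.1] w 13.5 g 60.0 q [-0.24  0.45  0.21  1.86 -0.12  0.84  1.7 ]
handle n 475 mean [575.8  -3.3 165.7] dir [ 0.756  0.076 -0.651] ext -14.9 14.7 y range (array([575.4,  -3.5]), array([23. , 16.1]), 5.3)Traceback (most recent call last):
  File "<string>", line 3, in <module>
    handle(dict(np.load('w2.npz')))
    ~~~~~~^^^^^^^^^^^^^^^^^^^^^^^^^
  File "hm.py", line 7, in handle
    for x in (530,545,560): q=P[abs(P[:,0]-x)<4]; print("  x",x,"y",q[:,1].min().round(1),q[:,1].max().round(1),"zmax",q[:,2].max().round(1))
                                                                    ~~~~~~~~~~^^
    return umr_minimum(a, axis, None, out, keepdims, initial, where)
ValueError: zero-size array to reduction operation minimum which has no identity
```

```bash
python3 look.py scene s2; python3 -c "
import cv2;a=cv2.imread('pics/s2.png')[130:290,200:400];b=cv2.imread('pics/w2.png')[60:380,80:480]
import numpy as np
a=cv2.resize(a,(400,320));cv2.imwrite('pics/cmp2.png',np.hstack([a,b]))"
```

```text
t 4.97 tcp [554.9  -5.2 179.7] yaw_y 95.06 zax [ 2.7e-03  3.0e-04 -1.0e+00] F [-0.1 -0.4 -1.3] w 13.9 g 60.0 q [-0.24  0.45  0.21  1.86 -0.12  0.84  1.7 ]
```

View pics/cmp2.png

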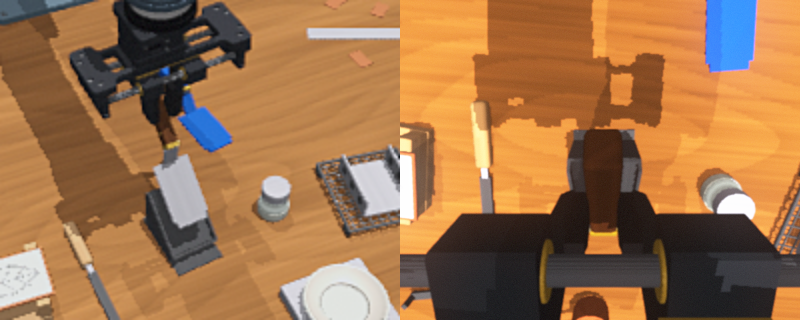

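```bash
cat > blade.py <<'E'
import sys
from h import *
def blade(c,x,y,z,v=110):
    w=cloud(c); hsv=cv2.cvtColor(c["img"],cv2.COLOR_RGB2HSV)
    m=(box(w,x,y,z)&(hsv[...,1]<60)&(hsv[...,2]>v)).astype(np.uint8); n,l,s,_=cv2.connectedComponentsWithStats(m); k=1+s[1:,4].argmax()
    P=w[l==k]; mu=P.mean(0); U,S,V=np.linalg.svd(P-mu,full_matrices=0); d=V[0]*np.sign(V[0][0]); nn=V[2]*np.sign(V[2][2])
    e=(P-mu)@d; f=(P-mu)@np.cross(nn,d); ctr=mu+d*(np.percentile(e,1)+np.percentile(e,99))/2+np.cross(nn,d)*(np.percentile(f,1)+np.percentile(f,99))/2
    print("n",len(P),"ctr",ctr.round(1),"len",np.ptp(e).round(1),"wid",np.ptp(f).round(1),"dir",d.round(3),"pitch",np.degrees(np.arcsin(d[2])).round(1),"yaw",np.degrees(np.arctan2(d[1],d[0])).round(1),"normal",nn.round(3))
    return ctr,d,nn
E
python3 - <<'E'
from blade import *
blade(dict(np.load("s2.npz")),(560,700),(-60,60),(40,200))
blade(dict(np.load("scene0.npz")),(560,700),(-60,60),(5,80))
E
```

```text
n 595 ctr [605.1  -0.8  91.7] len 86.8 wid 54.4 dir [ 0.732  0.067 -0.678] pitch -42.7 yaw 5.2 normal [0.677 0.033 0.735]
n 584 ctr [ 6.059e+02 -3.000e-01  3.920e+01] len 81.3 wid 50.3 dir [ 0.767  0.086 -0.636] pitch -39.5 yaw 6.4 normal [0.634 0.056 0.772]
```

```bash
python3 -m pendant '[[0,0,0,0.01,0],[0,0,0,0.012,0],[0,0,0,0.012,0],[0,0,0,0.01,0],[0,0,0,0.005,0],[0,0,0,0.002,0],[0,0,0,0,0],[0,0,0,0,0]]'
python3 -m pendant '[[40,0,0,0,0],[40,0,0,0,0],[40,0,0,0,0],[40,0,0,0,0],[40,0,0,0.007,0],[40,0,0,0.008,0],[40,0,0,0.008,0],[40,0,0,0.006,0]]' 
python3 look.py scene s3
python3 - <<'E'
from blade import *
blade(dict(np.load("s3.npz")),(560,700),(-60,60),(5,80))
E
```

```text
clock: 5.68
eef_pos: [554.4, -5.3, 127.4]
ee_rot: [[-0.996, -0.088, 0.0], [-0.088, 0.996, -0.0], [-0.0, -0.0, -1.0]]
contact_force: [-0.4, -0.4, -0.9]
grip_width: 0.157
grasp_force: 60.0
clock: 6.35
eef_pos: [553.5, -5.2, 96.9]
ee_rot: [[-0.996, -0.088, -0.001], [-0.088, 0.996, -0.0], [0.001, 0.0, -1.0]]
contact_force: [-0.1, -0.4, -0.0]
grip_width: 0.398
grasp_force: 0.0
t 6.35 tcp [553.5  -5.2  96.9] yaw_y 95.06 zax [-1.4e-03 -1.0e-04 -1.0e+00] F [-0.1 -0.4 -0. ] w 35.0 g 0.0 q [-0.21  0.58  0.18  1.9  -0.16  0.68  1.72]
n 578 ctr [606.1  -0.   39.3] len 81.4 wid 51.3 dir [ 0.766  0.082 -0.637] pitch -39.6 yaw 6.1 normal [0.634 0.061 0.771]
```

```bash
python3 -m pendant '[[0,0,0,0,0],[0,0,0,0,0],[0,0,0,0,0],[0,0,0,0,0],[0,0,0,0,0],[0,0,0,0,0],[0,0,0,0,0],[0,0,0,0,0]]' 60
python3 -m pendant '[[0,0,0,0,0],[0,0,0,-0.005,0],[0,0,0,-0.01,0],[0,0,0,-0.013,0],[0,0,0,-0.015,0],[0,0,0,-0.015,0],[0,0,0,-0.012,0],[0,0,0,0,0]]'
python3 look.py scene s4
python3 - <<'E'
from blade import *
blade(dict(np.load("s4.npz")),(560,700),(-60,60),(40,200))
E
```

```text
clock: 7.07
eef_pos: [554.4, -5.2, 98.6]
ee_rot: [[-0.996, -0.088, 0.001], [-0.088, 0.996, 0.0], [-0.001, -0.0, -1.0]]
contact_force: [-0.0, 0.3, 0.5]
grip_width: 0.178
grasp_force: 60.0
clock: 7.73
eef_pos: [555.8, -5.3, 171.2]
ee_rot: [[-0.996, -0.088, 0.005], [-0.088, 0.996, 0.0], [-0.005, -0.0, -1.0]]
contact_force: [1.2, -0.1, -0.9]
grip_width: 0.177
grasp_force: 60.0
t 7.73 tcp [555.8  -5.3 171.2] yaw_y 95.05 zax [ 4.6e-03  4.0e-04 -1.0e+00] F [ 1.2 -0.1 -0.9] w 15.6 g 60.0 q [-0.23  0.46  0.21  1.86 -0.13  0.82  1.7 ]
n 613 ctr [607.3  -0.8 111.3] len 88.0 wid 55.8 dir [ 0.739  0.063 -0.671] pitch -42.1 yaw 4.9 normal [0.669 0.05  0.742]
```

```bash
python3 -m pendant '[[0,0.01,-0.013,0,0],[0,0.022,-0.028,0,0],[0,0.023,-0.029,0,0],[0,0.024,-0.03,0,0],[0,0.024,-0.03,0,0],[0,0.023,-0.029,0,0],[0,0.018,-0.022,0,0],[0,0.0085,-0.0113,0,0]]'
python3 -m pendant '[[0,0,0,0.01,0.03],[0,0,0,0.015,0.04],[0,0,0,0.015,0.04],[0,0,0,0.015,0.03],[0,0,0,0.01,0.017],[0,0,0,0.004,0],[0,0,0,0,0],[0,0,0,0,0]]'
python3 look.py top t5
```

```text
clock: 8.45
eef_pos: [414.4, -214.0, 167.4]
ee_rot: [[-0.997, -0.083, -0.003], [-0.083, 0.997, -0.0], [0.003, -0.0, -1.0]]
contact_force: [0.0, 0.4, -1.6]
grip_width: 0.173
grasp_force: 60.0
clock: 9.12
eef_pos: [419.1, -210.2, 99.3]
ee_rot: [[-0.998, 0.068, -0.0], [0.068, 0.998, 0.0], [0.0, 0.0, -1.0]]
contact_force: [0.4, 0.5, -0.6]
grip_width: 0.178
grasp_force: 60.0
t 9.12 tcp [ 419.1 -210.2   99.3] yaw_y 86.1 zax [-3.e-04  1.e-04 -1.e+00] F [ 0.4  0.5 -0.6] w 15.6 g 60.0 q [ 0.15  0.47  0.26  2.12 -0.22  0.58  2.07]
```

```bash
python3 -m pendant '[[0,0,0,0,0],[0,0,0,0.008,0],[0,0,0,0.008,0],[0,0,0,0.008,0],[0,0,0,0.008,0],[0,0,0,0.008,0],[0,0,0,0.006,0],[0,0,0,0,0]]' 15
python3 look.py scene s6
python3 - <<'E'
from blade import *
blade(dict(np.load("s6.npz")),(450,580),(-250,-180),(-5,70))
E
```

```text
clock: 9.83
eef_pos: [418.8, -210.0, 52.0]
ee_rot: [[-0.998, 0.069, -0.001], [0.069, 0.998, 0.0], [0.001, 0.0, -1.0]]
contact_force: [0.2, 0.2, -0.7]
grip_width: 0.181
grasp_force: 15.0
t 9.83 tcp [ 418.8 -210.    52. ] yaw_y 86.06 zax [-1.2e-03  4.0e-04 -1.0e+00] F [ 0.2  0.2 -0.7] w 16.0 g 15.0 q [ 0.19  0.56  0.22  2.13 -0.26  0.47  2.11]
n 575 ctr [ 486.2 -216.    16.2] len 91.6 wid 50.1 dir [ 0.919 -0.076 -0.387] pitch -22.8 yaw -4.7 normal [ 0.381 -0.084  0.921]
```

```bash
python3 -m pendant '[[0,0,0,0.008,0],[0,0,0,0.008,0],[0,0,0,0.008,0],[0,0,0,0.008,0],[0,0,0,0.006,0],[0,0,0,0.004,0],[0,0,0,0.002,0],[0,0,0,0.001,0]]' 15
python3 -m pendant '[[0,0,0,0.0007,0],[0,0,0,0.0005,0],[0,0,0,0,0],[0,0,0,0,0],[0,0,0,0,0],[0,0,0,0,0],[0,0,0,0,0],[0,0,0,0,0]]' 15
python3 look.py scene s7
python3 - <<'E'
from blade import *
blade(dict(np.load("s7.npz")),(450,580),(-250,-180),(-15,70))
E
```

```text
clock: 10.55
eef_pos: [418.4, -210.1, 8.0]
ee_rot: [[-0.998, 0.069, -0.001], [0.069, 0.998, 0.001], [0.001, 0.0, -1.0]]
contact_force: [-3.4, 0.7, 4.2]
grip_width: 0.18
grasp_force: 15.0
clock: 11.22
eef_pos: [419.4, -210.3, 7.2]
ee_rot: [[-0.998, 0.069, 0.0], [0.069, 0.998, -0.0], [-0.0, -0.0, -1.0]]
contact_force: [-2.7, -0.8, 4.2]
grip_width: 0.18
grasp_force: 15.0
t 11.22 tcp [ 419.4 -210.3    7.2] yaw_y 86.06 zax [ 5.e-04 -2.e-04 -1.e+00] F [-2.7 -0.8  4.2] w 15.8 g 15.0 q [ 0.23  0.66  0.17  2.13 -0.29  0.38  2.14]
n 482 ctr [ 497.3 -216.5    4.8] len 95.3 wid 47.2 dir [ 0.998 -0.063 -0.007] pitch -0.4 yaw -3.6 normal [ 0.005 -0.031  1.   ]
```

```bash
python3 -m pendant '[[0,0,0,0.0008,0],[0,0,0,0.0007,0],[0,0,0,0,0],[0,0,0,0,0],[0,0,0,0,0],[0,0,0,0,0],[0,0,0,0,0],[0,0,0,0,0]]' 15
python3 -m pendant '[[0,0,0,0,0],[0,0,0,0,0],[0,0,0,-0.003,0],[0,0,0,-0.005,0],[0,0,0,-0.008,0],[0,0,0,-0.008,0],[0,0,0,-0.005,0],[0,0,0,0,0]]' 60
python3 look.py scene s8
python3 - <<'E'
from blade import *
blade(dict(np.load("s8.npz")),(450,580),(-250,-180),(15,70))
E
```

```text
clock: 11.93
eef_pos: [419.3, -210.3, 5.6]
ee_rot: [[-0.998, 0.069, 0.0], [0.069, 0.998, -0.0], [-0.0, -0.0, -1.0]]
contact_force: [-0.9, -0.4, 1.6]
grip_width: 0.179
grasp_force: 15.0
clock: 12.6
eef_pos: [420.1, -210.6, 36.0]
ee_rot: [[-0.998, 0.069, 0.002], [0.069, 0.998, -0.001], [-0.002, -0.001, -1.0]]
contact_force: [0.2, -0.6, -1.7]
grip_width: 0.177
grasp_force: 60.0
t 12.6 tcp [ 420.1 -210.6   36. ] yaw_y 86.07 zax [ 2.3e-03 -9.0e-04 -1.0e+00] F [ 0.2 -0.6 -1.7] w 15.6 g 60.0 q [ 0.2   0.6   0.2   2.13 -0.27  0.44  2.12]
n 473 ctr [ 498.3 -215.9   36.3] len 95.5 wid 45.1 dir [ 0.997 -0.068  0.021] pitch 1.2 yaw -3.9 normal [-0.022 -0.002  1.   ]
```

```bash
python3 -m pendant '[[0,0,0,0.002,0],[0,0,0,0.001,0],[0,0,0,0,0],[0,0,0,0,0],[0,0,0,0,0],[0,0,0,0,0],[0,0,0,0,0],[0,0,0,0,0]]' 60
python3 look.py scene s9
python3 - <<'E'
from blade import *
c=dict(np.load("s9.npz"))
blade(c,(475,580),(-250,-180),(15,70));blade(c,(480,545),(-232,-202),(15,70))
w=cloud(c)
for x in range(450,561,10):
    q=w[box(w,(x-5,x+5),(-226,-206),(12,80))]; print(x,len(q),np.median(q[:,2]).round(1) if len(q) else "",end=" | ")
E
```

```text
clock: 13.32
eef_pos: [419.1, -210.3, 31.6]
ee_rot: [[-0.998, 0.069, -0.0], [0.069, 0.998, -0.0], [0.0, -0.0, -1.0]]
contact_force: [-0.9, -0.4, -1.2]
grip_width: 0.176
grasp_force: 60.0
t 13.32 tcp [ 419.1 -210.3   31.6] yaw_y 86.06 zax [-0. -0. -1.] F [-0.9 -0.4 -1.2] w 15.5 g 60.0 q [ 0.21  0.61  0.2   2.13 -0.27  0.43  2.12]
n 358 ctr [ 510.1 -216.7   31.4] len 72.9 wid 46.2 dir [ 0.988 -0.11   0.108] pitch 6.2 yaw -6.4 normal [-0.107  0.015  0.994]
n 227 ctr [ 512.7 -217.1   31.7] len 64.6 wid 30.2 dir [0.994 0.009 0.106] pitch 6.1 yaw 0.5 normal [-0.106  0.01   0.994]
450 39 45.6 | 460 38 33.9 | 470 23 28.0 | 480 23 28.8 | 490 21 29.4 | 500 22 30.1 | 510 22 31.6 | 520 23 32.3 | 530 26 33.3 | 540 24 34.4 | 550 1 37.2 | 560 0  |
```

```bash
cat > prof.py <<'E'
from h import *
def prof(f,x0,x1,y0,y1,z0,z1):
    w=cloud(dict(np.load(f)))
    q=w[box(w,(x0,x1),(y0,y1),(z0,z1))]; A=np.c_[q[:,0]-(x0+x1)/2,q[:,1]-(y0+y1)/2,np.ones(len(q))]; k=np.linalg.lstsq(A,q[:,2],rcond=None)[0]; print(f,len(q),"slope x deg",np.degrees(k[0]).round(2),"slope y deg",np.degrees(k[1]).round(2),"z mid",k[2].round(2))
E
python3 - <<'E'
from prof import *
prof("s7.npz",475,540,-228,-206,-10,20); prof("s8.npz",475,540,-228,-206,12,60); prof("s9.npz",475,540,-228,-206,12,60)
prof("scene0.npz",475,540,-228,-206,-20,20)
E
```

```text
s7.npz 166 slope x deg 3.05 slope y deg 1.44 z mid 4.17
s8.npz 159 slope x deg 6.49 slope y deg -0.59 z mid 35.67
s9.npz 164 slope x deg 5.69 slope y deg -1.01 z mid 31.2
scene0.npz 175 slope x deg 0.13 slope y deg 0.49 z mid -1.06
```

```bash
python3 -m pendant '[[0,0,0,0.006,0],[0,0,0,0.008,0],[0,0,0,0.006,0],[0,0,0,0.0035,0],[0,0,0,0,0],[0,0,0,0,0],[0,0,0,0,0],[0,0,0,0,0]]' 60
python3 -m pendant '[[30,0,0,0,0],[30,0,0,0,0],[30,0,0,0,0],[30,0,0,0,0],[30,0,0,-0.0005,0],[30,0,0,0,0],[30,0,0,0,0],[30,0,0,0,0]]' 60
python3 look.py scene s10
python3 -m pendant '[[0,0,0,0,0],[0,0,0,0,0],[0,0,0,0,0],[0,0,0,0,0],[0,0,0,0,0],[0,0,0,0,0],[0,0,0,0,0],[0,0,0,0,0]]' 60
python3 look.py scene s11
python3 - <<'E'
from prof import *
prof("s10.npz",475,540,-228,-206,-10,20); prof("s11.npz",475,540,-228,-206,-10,20)
E
```

```text
clock: 14.03
eef_pos: [419.4, -210.4, 8.3]
ee_rot: [[-0.998, 0.069, 0.0], [0.069, 0.998, -0.0], [-0.0, -0.0, -1.0]]
contact_force: [0.6, -0.3, -1.5]
grip_width: 0.173
grasp_force: 60.0
clock: 14.7
eef_pos: [419.2, -210.3, 8.6]
ee_rot: [[-0.998, 0.069, 0.0], [0.069, 0.998, 0.0], [-0.0, 0.0, -1.0]]
contact_force: [-0.0, -0.1, 0.1]
grip_width: 0.299
grasp_force: 0.0
t 14.7 tcp [ 419.2 -210.3    8.6] yaw_y 86.06 zax [ 0.  0. -1.] F [-0.  -0.1  0.1] w 26.3 g 0.0 q [ 0.23  0.65  0.17  2.13 -0.29  0.38  2.14]
clock: 15.42
eef_pos: [419.2, -210.2, 8.6]
ee_rot: [[-0.998, 0.069, 0.0], [0.069, 0.998, 0.0], [-0.0, 0.0, -1.0]]
contact_force: [-1.1, 0.5, -0.1]
grip_width: 0.174
grasp_force: 60.0
t 15.42 tcp [ 419.2 -210.2    8.6] yaw_y 86.06 zax [ 0.  0. -1.] F [-1.1  0.5 -0.1] w 15.3 g 60.0 q [ 0.23  0.65  0.17  2.13 -0.29  0.38  2.14]
s10.npz 173 slope x deg -0.46 slope y deg -1.45 z mid 0.75
s11.npz 173 slope x deg -0.34 slope y deg 0.5 z mid 0.94
```

```bash
python3 -m pendant '[[0,0,0,-0.004,0],[0,0,0,-0.006,0],[0,0,0,-0.006,0],[0,0,0,-0.006,0],[0,0,0,-0.004,0],[0,0,0,0,0],[0,0,0,0,0],[0,0,0,0,0]]' 60
python3 look.py scene s12; python3 look.py top t12
python3 - <<'E'
from prof import *; from blade import *
prof("s12.npz",475,540,-228,-206,12,60)
for f in("s12","t12"):
    c=dict(np.load(f+".npz")); w=cloud(c); hsv=cv2.cvtColor(c["img"],cv2.COLOR_RGB2HSV)
    m=box(w,(440,565),(-250,-185),(20,34))&(hsv[...,1]<70)&(hsv[...,2]>100); print(f,m.sum(),rect(w[m]),w[m].max(0).round(1))
E
```

```text
clock: 16.13
eef_pos: [419.1, -210.1, 34.6]
ee_rot: [[-0.998, 0.069, -0.0], [0.069, 0.998, 0.0], [0.0, 0.0, -1.0]]
contact_force: [0.0, 0.6, -0.5]
grip_width: 0.172
grasp_force: 60.0
t 16.13 tcp [ 419.1 -210.1   34.6] yaw_y 86.07 zax [-0.e+00  1.e-04 -1.e+00] F [ 0.   0.6 -0.5] w 15.1 g 60.0 q [ 0.21  0.6   0.2   2.13 -0.27  0.44  2.12]
t 16.18 tcp [ 419.  -210.1   34.5] yaw_y 86.06 zax [-3.e-04  1.e-04 -1.e+00] F [ 0.8  0.4 -0.7] w 15.0 g 60.0 q [ 0.21  0.6   0.2   2.13 -0.27  0.44  2.12]
s12.npz 179 slope x deg -0.0 slope y deg 2.25 z mid 26.59
s12 472 (array([ 502.4, -215.6]), array([45.8, 86.6]), 86.3) [ 545.7 -190.6   33.2]
t12 243 (array([ 502.9, -216.6]), array([43.9, 80.4]), 86.9) [ 543.6 -192.7   33.9]
```

```bash
python3 -m pendant '[[0,-0.005,-0.0003,0,0],[0,-0.01,-0.0003,0,0],[0,-0.01,-0.0004,0,0],[0,-0.01,-0.0004,0,0],[0,-0.01,-0.0003,0,0],[0,-0.01,-0.0003,0,0],[0,-0.005,0,0,0],[0,0,0,0,0]]' 60
python3 -m pendant '[[0,-0.005,-0.0003,0,0],[0,-0.008,-0.0003,0,0],[0,-0.008,-0.0004,0,0],[0,-0.008,-0.0004,0,0],[0,-0.008,-0.0003,0,0],[0,-0.008,-0.0003,0,0],[0,-0.0046,0,0,0],[0,0,0,0,0]]' 60
python3 look.py scene s13; python3 look.py top t13
python3 - <<'E'
import cv2,numpy as np
a=cv2.resize(cv2.imread('pics/s13.png')[210:310,140:280],None,fx=4,fy=4,interpolation=2)
b=cv2.resize(cv2.imread('pics/t13.png')[170:270,290:400],None,fx=2,fy=2,interpolation=2); b=cv2.copyMakeBorder(b,0,200,0,0,0)
cv2.imwrite('pics/c13.png',np.hstack([a,b]))
E
```

```text
clock: 16.9
eef_pos: [480.7, -216.3, 34.6]
ee_rot: [[-0.998, 0.068, 0.001], [0.068, 0.998, -0.0], [-0.001, -0.0, -1.0]]
contact_force: [-0.3, 0.2, -1.2]
grip_width: 0.175
grasp_force: 60.0
clock: 17.57
eef_pos: [529.7, -221.7, 34.7]
ee_rot: [[-0.998, 0.068, 0.001], [0.068, 0.998, -0.0], [-0.001, -0.0, -1.0]]
contact_force: [-0.2, 0.5, -0.8]
grip_width: 0.174
grasp_force: 60.0
t 17.57 tcp [ 529.7 -221.7   34.7] yaw_y 86.1 zax [ 1.3e-03 -3.0e-04 -1.0e+00] F [-0.2  0.5 -0.8] w 15.3 g 60.0 q [ 0.15  0.71  0.23  1.87 -0.27  0.59  2.05]
t 17.62 tcp [ 528.7 -221.7   34.5] yaw_y 86.08 zax [ 2.e-04 -0.e+00 -1.e+00] F [-0.4 -0.3 -1.6] w 15.3 g 60.0 q [ 0.15  0.71  0.23  1.87 -0.27  0.59  2.05]
```

View pics/c13.png

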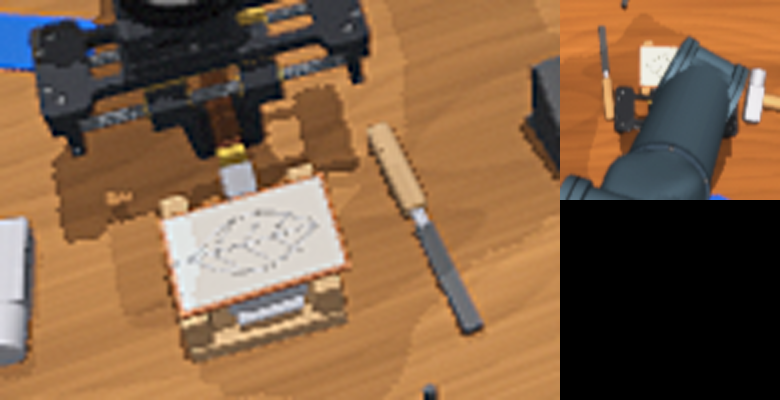

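```bash
python3 -m pendant '[[0,0,0,-0.004,0],[0,0,0,-0.005,0],[0,0,0,-0.004,0],[0,0,0,-0.002,0],[0,0,0,-0.002,0],[0,0,0,-0.002,0],[0,0,0,-0.002,0],[0,0,0,-0.002,0]]' 60
python3 -m pendant '[[0,0,0,-0.002,0],[0,0,0,-0.002,0],[0,0,0,-0.002,0],[0,0,0,-0.003,0],[0,0,0,-0.003,0],[0,0,0,-0.003,0],[0,0,0,-0.002,0],[0,0,0,0,0]]' 60
python3 look.py scene s14
python3 - <<'E'
from prof import *
prof("s13.npz",592,640,-265,-190,40,56); prof("s14.npz",592,640,-265,-190,50,85)
E
```

```text
clock: 18.33
eef_pos: [527.9, -221.6, 57.6]
ee_rot: [[-0.998, 0.069, -0.001], [0.069, 0.998, 0.0], [0.001, 0.0, -1.0]]
contact_force: [0.7, 0.4, -1.6]
grip_width: 0.174
grasp_force: 60.0
clock: 19.0
eef_pos: [528.5, -221.9, 75.2]
ee_rot: [[-0.998, 0.069, 0.001], [0.069, 0.998, -0.0], [-0.001, -0.0, -1.0]]
contact_force: [0.4, 0.7, -3.1]
grip_width: 0.177
grasp_force: 60.0
t 19.0 tcp [ 528.5 -221.9   75.2] yaw_y 86.06 zax [ 8.e-04 -3.e-04 -1.e+00] F [ 0.4  0.7 -3.1] w 15.5 g 60.0 q [ 0.13  0.65  0.25  1.86 -0.25  0.66  2.03]
s13.npz 561 slope x deg -0.13 slope y deg -0.29 z mid 47.19
s14.npz 577 slope x deg -0.56 slope y deg 0.18 z mid 70.86
```

```bash
python3 -m pendant '[[0,0,0,-0.003,0],[0,0,0,-0.005,0],[0,0,0,-0.007,0],[0,0,0,-0.007,0],[0,0,0,-0.007,0],[0,0,0,-0.006,0],[0,0,0,-0.004,0],[0,0,0,-0.002,0]]' 60
python3 look.py scene s15; python3 look.py top t15
cat > pq.py <<'E'
from h import *
def pq(f,x0,x1,y0,y1,zt):
    c=dict(np.load(f)); w=cloud(c); q=w[box(w,(x0,x1),(y0,y1),(zt-5,zt+5))]
    # principal edge fit: robust rect by cloud of plaque top incl. copper rim
    m=box(w,(x0,x1),(y0,y1),(zt-4,zt+5)).astype(np.uint8); n,l,s,_=cv2.connectedComponentsWithStats(m); k=1+s[1:,4].argmax(); P=w[l==k]
    print(f,len(P),rect(P),"z",np.median(P[:,2]).round(1))
    # edge slopes: far (+x) edge and left/right
    ys=np.arange(np.percentile(P[:,1],12),np.percentile(P[:,1],88),4)
    for nm,fn in(("far",np.max),("near",np.min)):
        e=np.array([[y,fn(P[abs(P[:,1]-y)<2.5][:,0])] for y in ys if (abs(P[:,1]-y)<2.5).sum()>3]); a,b=np.polyfit(e[:,0],e[:,1],1); ym=P[:,1].mean(); print("  ",nm,"yaw",np.degrees(-a).round(2),"x at mid",round(a*ym+b,1))
    xs=np.arange(np.percentile(P[:,0],12),np.percentile(P[:,0],88),4)
    for nm,fn in(("left",np.max),("right",np.min)):
        e=np.array([[x,fn(P[abs(P[:,0]-x)<2.5][:,1])] for x in xs if (abs(P[:,0]-x)<2.5).sum()>3]); a,b=np.polyfit(e[:,0],e[:,1],1); xm=P[:,0].mean(); print("  ",nm,"yaw",np.degrees(a).round(2),"y at mid",round(a*xm+b,1))
E
python3 - <<'E'
from pq import *; from prof import *
prof("s15.npz",592,640,-265,-190,90,135)
pq("s13.npz",570,665,-290,-165,47.5); pq("s14.npz",570,665,-290,-165,71); pq("s15.npz",570,665,-290,-165,113);pq("t15.npz",570,665,-290,-165,113)
E
```

```text
clock: 19.72
eef_pos: [528.6, -221.9, 116.6]
ee_rot: [[-0.998, 0.069, 0.001], [0.069, 0.998, -0.0], [-0.001, -0.0, -1.0]]
contact_force: [0.1, -0.3, -2.3]
grip_width: 0.175
grasp_force: 60.0
t 19.72 tcp [ 528.6 -221.9  116.6] yaw_y 86.06 zax [ 1.2e-03 -4.0e-04 -1.0e+00] F [ 0.1 -0.3 -2.3] w 15.4 g 60.0 q [ 0.11  0.58  0.28  1.85 -0.22  0.74  2.01]
t 19.77 tcp [ 528.7 -221.9  116.5] yaw_y 86.06 zax [ 1.2e-03 -3.0e-04 -1.0e+00] F [-0.3  0.2 -2.6] w 15.5 g 60.0 q [ 0.11  0.58  0.28  1.85 -0.22  0.74  2.01]
s15.npz 612 slope x deg -0.49 slope y deg 0.15 z mid 112.3
s13.npz 1119 (array([ 614.6, -227.3]), array([100. ,  82.9]), 87.3) z 47.2
   far yaw -3.55 x at mid 652.4
   near yaw -7.67 x at mid 581.9
   left yaw -3.02 y at mid -178.2
   right yaw -2.31 y at mid -276.8
s14.npz 1195 (array([ 612.7, -227.1]), array([99.6, 85.4]), 87.0) z 70.7
   far yaw -3.34 x at mid 652.8
   near yaw -1.2 x at mid 577.8
   left yaw -2.66 y at mid -178.2
   right yaw -3.09 y at mid -276.5
s15.npz 1241 (array([ 612.5, -227.2]), array([100. ,  84.5]), 87.7) z 112.1
   far yaw -2.63 x at mid 652.3
   near yaw -0.13 x at mid 578.7
   left yaw -4.16 y at mid -178.2
   right yaw -3.06 y at mid -276.9
t15.npz 290 (array([ 616.1, -211.6]), array([67.1, 71.1]), 87.7) z 112.2
   far yaw -6.03 x at mid 650.2
   near yaw 32.15 x at mid 588.6
   left yaw -0.69 y at mid -179.3
   right yaw -29.35 y at mid -229.8
```

```bash
python3 -m pendant '[[0,0,0.002,0,0],[0,0,0.005,0,0],[0,0,0.009,0,0],[0,0,0.013,0,0],[0,0,0.017,0,0],[0,0,0.02,0,0],[0,0,0.023,0,0],[0,0,0.024,0,0]]' 60
python3 -m pendant '[[0,0.001,0.027,0,0],[0,0.001,0.027,0,0],[0,0.001,0.027,0,0],[0,0.001,0.027,0,0],[0,0.0013,0.027,0,0],[0,0.001,0.027,0,0],[0,0.001,0.027,0,0],[0,0.001,0.027,0,0]]' 60
python3 -m pendant '[[0,0.001,0.025,0,0],[0,0,0.025,0,0],[0,0,0.024,0,0],[0,0,0.023,0,0],[0,0,0.02,0,0],[0,0,0.017,0,0],[0,0,0.013,0,0],[0,0,0.009,0,0]]' 60
python3 -m pendant '[[0,0,0.006,0,0.006],[0,0,0.004,0,0.012],[0,0,0.002,0,0.015],[0,0,0.0019,0,0.016],[0,0,0,0,0.016],[0,0,0,0,0.015],[0,0,0,0,0.009],[0,0,0,0,0.0046]]' 60
python3 look.py scene s16
python3 - <<'E'
from pq import *; from prof import *
prof("s16.npz",616,665,225,300,90,135)
pq("s16.npz",590,700,200,330,113)
E
```

```text
clock: 20.48
eef_pos: [535.8, -106.8, 115.5]
ee_rot: [[-0.998, 0.068, -0.0], [0.068, 0.998, 0.0], [0.0, 0.0, -1.0]]
contact_force: [0.3, -0.0, -3.4]
grip_width: 0.178
grasp_force: 60.0
clock: 21.15
eef_pos: [541.6, 110.0, 115.5]
ee_rot: [[-0.998, 0.067, -0.001], [0.067, 0.998, 0.001], [0.001, 0.001, -1.0]]
contact_force: [-0.1, 0.3, -2.0]
grip_width: 0.174
grasp_force: 60.0
clock: 21.82
eef_pos: [551.1, 265.6, 115.3]
ee_rot: [[-0.998, 0.066, -0.001], [0.066, 0.998, 0.001], [0.001, 0.001, -1.0]]
contact_force: [0.3, -0.3, -1.8]
grip_width: 0.17
grasp_force: 60.0
clock: 22.48
eef_pos: [553.4, 276.1, 115.7]
ee_rot: [[-0.987, 0.163, 0.0], [0.163, 0.987, -0.0], [-0.0, -0.0, -1.0]]
contact_force: [-0.5, -0.5, -2.3]
grip_width: 0.174
grasp_force: 60.0
t 22.48 tcp [553.4 276.1 115.7] yaw_y 80.61 zax [ 0.e+00 -2.e-04 -1.e+00] F [-0.5 -0.5 -2.3] w 15.3 g 60.0 q [-0.74  0.65  0.29  1.73 -0.24  0.8   1.07]
s16.npz 450 slope x deg -0.49 slope y deg 0.37 z mid 111.18
s16.npz 869 (array([633.2, 262.4]), array([101.6,  88.1]), 82.0) z 111.2
   far yaw -9.11 x at mid 676.2
   near yaw -3.51 x at mid 600.5
   left yaw -6.05 y at mid 310.7
   right yaw -8.01 y at mid 211.6
```

```bash
python3 -m pendant '[[0,0,0.0005,0.003,0],[0,0,0.0005,0.006,0],[0,0,0,0.009,0],[0,0,0,0.01,0],[0,0,0,0.01,0],[0,0,0,0.009,0],[0,0,0,0.006,0],[0,0,0,0.004,0]]' 60
python3 -m pendant '[[0,0,0,0.002,0],[0,0,0,0,0],[0,0,0,0,0],[0,0,0,0,0],[0,0,0,0,0],[0,0,0,0,0],[0,0,0,0,0],[0,0,0,0,0]]' 60
python3 look.py scene s17
python3 - <<'E'
from pq import *; from prof import *
prof("s17.npz",616,665,225,300,45,70)
pq("s17.npz",590,700,200,330,54)
a=cv2.resize(cv2.imread('pics/s17.png')[160:270,320:450],None,fx=5,fy=5,interpolation=2); cv2.imwrite('pics/c17.png',a)
E
```

```text
clock: 23.2
eef_pos: [552.9, 277.2, 57.2]
ee_rot: [[-0.987, 0.162, -0.001], [0.162, 0.987, -0.001], [0.001, -0.001, -1.0]]
contact_force: [-0.8, 0.3, -2.5]
grip_width: 0.174
grasp_force: 60.0
clock: 23.87
eef_pos: [553.6, 277.6, 56.8]
ee_rot: [[-0.987, 0.162, 0.0], [0.162, 0.987, 0.0], [-0.0, 0.0, -1.0]]
contact_force: [-0.1, -0.7, -2.8]
grip_width: 0.173
grasp_force: 60.0
t 23.87 tcp [553.6 277.6  56.8] yaw_y 80.7 zax [ 2.e-04  2.e-04 -1.e+00] F [-0.1 -0.7 -2.8] w 15.2 g 60.0 q [-0.72  0.74  0.26  1.74 -0.27  0.7   1.09]
s17.npz 429 slope x deg -0.49 slope y deg -0.05 z mid 52.33
s17.npz 798 (array([634.8, 263.8]), array([102.1,  87. ]), 83.1) z 52.4
   far yaw -7.72 x at mid 676.2
   near yaw -2.34 x at mid 601.3
   left yaw -9.28 y at mid 312.7
   right yaw -8.87 y at mid 213.6
```

View pics/c17.png

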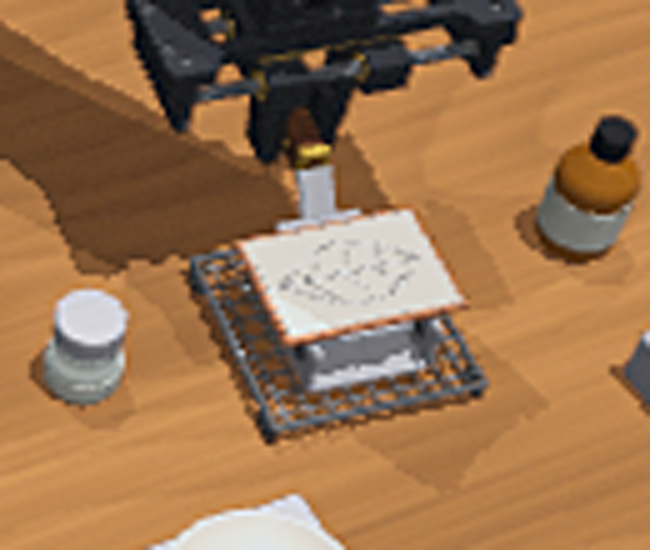

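```bash
python3 -m pendant '[[0,0,0,0.001,0],[0,0,0,0.001,0],[0,0,0,0.001,0],[0,0,0,0.001,0],[0,0,0,0.001,0],[0,0,0,0.001,0],[0,0,0,0.001,0],[0,0,0,0.001,0]]' 60
python3 -m pendant '[[0,0,0,0.001,0],[0,0,0,0.001,0],[0,0,0,0.001,0],[0,0,0,0.001,0],[0,0,0,0.001,0],[0,0,0,0.001,0],[0,0,0,0,0],[0,0,0,0,0]]' 60
python3 look.py scene s18
python3 - <<'E'
from pq import *; from prof import *
prof("s18.npz",616,665,225,300,38,58)
pq("s18.npz",590,700,200,330,48.5)
E
```

```text
clock: 24.58
eef_pos: [553.7, 277.6, 48.7]
ee_rot: [[-0.987, 0.162, 0.0], [0.162, 0.987, 0.0], [-0.0, 0.0, -1.0]]
contact_force: [-0.5, 0.6, -0.7]
grip_width: 0.174
grasp_force: 60.0
clock: 25.25
eef_pos: [553.5, 277.5, 42.5]
ee_rot: [[-0.987, 0.162, -0.0], [0.162, 0.987, -0.0], [0.0, -0.0, -1.0]]
contact_force: [-0.2, -0.4, -0.6]
grip_width: 0.171
grasp_force: 60.0
t 25.25 tcp [553.5 277.5  42.5] yaw_y 80.7 zax [-1.e-04 -1.e-04 -1.e+00] F [-0.2 -0.4 -0.6] w 15.1 g 60.0 q [-0.72  0.76  0.25  1.74 -0.28  0.68  1.1 ]
s18.npz 424 slope x deg -0.08 slope y deg 0.24 z mid 48.37
s18.npz 821 (array([641.4, 263.7]), array([101.4,  72.5]), 81.0) z 48.2
   far yaw -8.83 x at mid 676.2
   near yaw -8.04 x at mid 607.0
   left yaw -8.33 y at mid 312.8
   right yaw -9.15 y at mid 213.2
```

```bash
python3 -m pendant '[[0,0.004,0,0,0],[0,0.008,0,0,0],[0,0.012,0,0,0],[0,0.014,0,0,0],[0,0.014,0,0,0],[0,0.014,0,0,0],[0,0.014,0,0,0],[0,0.012,0,0,0]]' 60
python3 -m pendant '[[0,0.01,0,0,0],[0,0.005,0,0,0],[0,0.002,0,-0.002,0],[0,0,0,-0.01,0],[0,0,0,-0.02,0],[0,0,0,-0.025,0],[0,0,0,-0.025,0],[0,0,0,-0.015,0]]' 60
python3 look.py scene s19
python3 - <<'E'
from pq import *; from prof import *; from blade import *
pq("s19.npz",590,700,200,330,48.5)
prof("s19.npz",515,560,265,285,95,160)
E
```

```text
clock: 25.97
eef_pos: [460.9, 292.8, 42.6]
ee_rot: [[-0.987, 0.161, -0.001], [0.161, 0.987, 0.0], [0.001, -0.0, -1.0]]
contact_force: [-0.6, 0.2, -1.1]
grip_width: 0.173
grasp_force: 60.0
clock: 26.63
eef_pos: [448.0, 295.3, 142.9]
ee_rot: [[-0.987, 0.163, 0.003], [0.163, 0.987, 0.002], [-0.003, 0.003, -1.0]]
contact_force: [0.9, 0.2, -1.4]
grip_width: 0.172
grasp_force: 60.0
t 26.63 tcp [448.  295.3 142.9] yaw_y 80.61 zax [ 0.0035  0.002  -1.    ] F [ 0.9  0.2 -1.4] w 15.1 g 60.0 q [-0.92  0.49  0.32  1.93 -0.22  0.75  0.94]
s19.npz 820 (array([641.4, 263.8]), array([101.8,  72.2]), 82.1) z 48.2
   far yaw -8.86 x at mid 676.3
   near yaw -7.93 x at mid 606.8
   left yaw -9.06 y at mid 313.2
   right yaw -9.48 y at mid 213.4
s19.npz 95 slope x deg -0.2 slope y deg 1.28 z mid 134.94
```

```bash
python3 -m pendant '[[0,-0.0008,-0.012,0,0],[0,-0.0014,-0.025,0,0],[0,-0.0014,-0.027,0,0],[0,-0.0016,-0.027,0,0],[0,-0.0016,-0.027,0,0],[0,-0.0016,-0.027,0,0],[0,-0.0016,-0.027,0,0],[0,-0.0016,-0.027,0,0]]' 60
python3 -m pendant '[[0,-0.0016,-0.027,0,0],[0,-0.0016,-0.027,0,0],[0,-0.0015,-0.025,0,0],[0,-0.0015,-0.023,0,0],[0,-0.0007,-0.0138,0,0],[0,0,0,0.005,-0.03],[0,0,0,0.01,-0.05],[0,0,0,0.015,-0.05]]' 60
python3 -m pendant '[[0,0,0,0.015,-0.05],[0,0,0,0.015,-0.05],[0,0,0,0.015,-0.025],[0,0,0,0.01,0],[0,0,0,0.008,0],[0,0,0,0.005,0],[0,0,0,0,0],[0,0,0,0,0]]' 60
python3 -m pendant '[[0,0,0,0,0],[0,0,0,0,0],[0,0,0,0,0],[0,0,0,0,0],[0,0,0,0,0],[0,0,0,0,0],[0,0,0,0,0],[0,0,0,0,0]]' 3
python3 look.py scene s20
python3 - <<'E'
from prof import *
prof("s20.npz",470,530,-25,5,-5,75)
E
```

```text
clock: 27.35
eef_pos: [424.0, 94.3, 138.8]
ee_rot: [[-0.987, 0.163, -0.001], [0.163, 0.987, -0.001], [0.001, -0.001, -1.0]]
contact_force: [0.2, -0.3, -1.9]
grip_width: 0.171
grasp_force: 60.0
clock: 28.02
eef_pos: [413.0, -19.9, 109.3]
ee_rot: [[-0.999, 0.032, 0.001], [0.032, 0.999, -0.0], [-0.001, -0.0, -1.0]]
contact_force: [-0.2, 0.3, -0.8]
grip_width: 0.175
grasp_force: 60.0
clock: 28.68
eef_pos: [413.1, -18.8, 41.6]
ee_rot: [[-0.996, -0.092, -0.0], [-0.092, 0.996, -0.0], [0.0, -0.0, -1.0]]
contact_force: [-0.2, -0.2, -1.2]
grip_width: 0.172
grasp_force: 60.0
clock: 29.35
eef_pos: [413.4, -18.4, 41.7]
ee_rot: [[-0.996, -0.093, 0.0], [-0.093, 0.996, 0.0], [-0.0, -0.0, -1.0]]
contact_force: [-0.2, 0.5, 0.0]
grip_width: 0.181
grasp_force: 3.0
t 29.35 tcp [413.4 -18.4  41.7] yaw_y 95.31 zax [ 3.e-04  0.e+00 -1.e+00] F [-0.2  0.5  0. ] w 15.9 g 3.0 q [-0.24  0.53  0.21  2.26 -0.29  0.37  1.88]
s20.npz 205 slope x deg -15.04 slope y deg -2.18 z mid 9.03
```

```bash
python3 -m pendant '[[0,0,0,-0.003,0],[0,0,0,-0.003,0],[0,0,0,-0.003,0],[0,0,0,-0.003,0],[0,0,0,-0.003,0],[0,0,0,-0.003,0],[0,0,0,-0.003,0],[0,0,0,-0.003,0]]' 3
python3 -m pendant '[[0,0,0,-0.003,0],[0,0,0,-0.003,0],[0,0,0,-0.003,0],[0,0,0,-0.003,0],[0,0,0,-0.003,0],[0,0,0,-0.0025,0],[0,0,0,0,0],[0,0,0,0,0]]' 3
python3 look.py scene s21
python3 -m pendant '[[0,0,0,0,0],[0,0,0,0,0],[0,0,0,0,0],[0,0,0,0,0],[0,0,0,0,0],[0,0,0,0,0],[0,0,0,0,0],[0,0,0,0,0]]' 60
python3 look.py scene s22
python3 - <<'E'
from prof import *; from blade import *
for f in("s21.npz","s22.npz"):
    prof(f,460,490,-25,5,-5,75); blade(dict(np.load(f)),(445,545),(-45,25),(-3,80))
E
```

```text
clock: 30.07
eef_pos: [413.3, -18.5, 66.0]
ee_rot: [[-0.996, -0.093, 0.0], [-0.093, 0.996, -0.0], [-0.0, -0.0, -1.0]]
contact_force: [0.2, 0.2, -0.8]
grip_width: 0.179
grasp_force: 3.0
clock: 30.73
eef_pos: [413.2, -18.5, 83.2]
ee_rot: [[-0.996, -0.093, -0.0], [-0.093, 0.996, 0.0], [0.0, 0.0, -1.0]]
contact_force: [-0.3, -0.7, 1.2]
grip_width: 0.184
grasp_force: 3.0
t 30.73 tcp [413.2 -18.5  83.2] yaw_y 95.31 zax [-0.e+00  1.e-04 -1.e+00] F [-0.3 -0.7  1.2] w 16.2 g 3.0 q [-0.29  0.44  0.27  2.26 -0.25  0.48  1.84]
clock: 31.45
eef_pos: [413.4, -18.5, 83.1]
ee_rot: [[-0.996, -0.092, 0.0], [-0.092, 0.996, -0.0], [-0.0, -0.0, -1.0]]
contact_force: [-1.3, 0.3, 0.2]
grip_width: 0.175
grasp_force: 60.0
t 31.45 tcp [413.4 -18.5  83.1] yaw_y 95.31 zax [ 2.e-04 -0.e+00 -1.e+00] F [-1.3  0.3  0.2] w 15.4 g 60.0 q [-0.29  0.44  0.27  2.26 -0.25  0.48  1.84]
s21.npz 149 slope x deg -43.29 slope y deg -3.58 z mid 19.84
n 416 ctr [471.4 -13.4  22.5] len 74.7 wid 47.4 dir [ 0.768  0.117 -0.629] pitch -39.0 yaw 8.6 normal [0.63  0.031 0.776]
s22.npz 144 slope x deg -49.37 slope y deg -3.36 z mid 19.38
n 420 ctr [471.7 -12.9  22.2] len 75.1 wid 46.9 dir [ 0.76   0.105 -0.642] pitch -39.9 yaw 7.8 normal [0.642 0.03  0.766]
```

```bash
python3 -m pendant '[[0,0,0,-0.005,0],[0,0,0,-0.012,0],[0,0,0,-0.016,0],[0,0,0,-0.018,0],[0,0,0,-0.016,0],[0,-0.003,0,-0.012,0],[0,-0.008,0,-0.008,0],[0,-0.013,0,0,0]]' 60
python3 -m pendant '[[0,-0.018,0,0,0],[0,-0.02,0,0,0],[0,-0.02,0,0,0],[0,-0.02,0.0003,0,0],[0,-0.018,0,0,0],[0,-0.013,0,0,0],[0,-0.006,0,0,0],[0,-0.0023,0,0,0]]' 60
python3 -m pendant '[[0,0,0,0,0],[0,0,0,0,0],[0,0,0,0,0],[0,0,0,0,0],[0,0,0,0,0],[0,0,0,0,0],[0,0,0,0,0],[0,0,0,0,0]]' 60
python3 look.py scene s23
python3 - <<'E'
from blade import *
blade(dict(np.load("s4.npz")),(560,700),(-60,60),(40,200));blade(dict(np.load("s23.npz")),(560,700),(-60,60),(40,200))
E
```

```text
clock: 32.17
eef_pos: [437.8, -16.2, 172.0]
ee_rot: [[-0.996, -0.092, 0.002], [-0.092, 0.996, 0.001], [-0.003, 0.001, -1.0]]
contact_force: [0.2, -0.9, -1.7]
grip_width: 0.174
grasp_force: 60.0
clock: 32.83
eef_pos: [554.7, -5.0, 170.2]
ee_rot: [[-0.996, -0.093, 0.0], [-0.093, 0.996, -0.0], [-0.0, -0.0, -1.0]]
contact_force: [0.1, 0.8, -0.1]
grip_width: 0.171
grasp_force: 60.0
clock: 33.5
eef_pos: [553.9, -5.1, 170.2]
ee_rot: [[-0.996, -0.093, 0.0], [-0.093, 0.996, 0.0], [-0.0, -0.0, -1.0]]
contact_force: [0.2, -0.9, -0.8]
grip_width: 0.171
grasp_force: 60.0
t 33.5 tcp [553.9  -5.1 170.2] yaw_y 95.31 zax [ 1.e-04  0.e+00 -1.e+00] F [ 0.2 -0.9 -0.8] w 15.1 g 60.0 q [-0.32  0.48  0.33  1.87 -0.2   0.83  1.77]
n 613 ctr [607.3  -0.8 111.3] len 88.0 wid 55.8 dir [ 0.739  0.063 -0.671] pitch -42.1 yaw 4.9 normal [0.669 0.05  0.742]
n 615 ctr [ 6.084e+02 -2.000e-01  1.111e+02] len 90.1 wid 54.6 dir [ 0.736  0.077 -0.672] pitch -42.2 yaw 5.9 normal [0.669 0.07  0.74 ]
```

```bash
python3 -m pendant '[[0,0.0013,-0.0003,0.005,0],[0,0.0014,-0.0003,0.01,0],[0,0,0,0.012,0],[0,0,0,0.012,0],[0,0,0,0.012,0],[0,0,0,0.009,0],[0,0,0,0.005,0],[0,0,0,0.003,0]]' 60
python3 -m pendant '[[0,0,0,0.002,0],[0,0,0,0.001,0],[0,0,0,0.0007,0],[0,0,0,0,0],[0,0,0,0,0],[0,0,0,0,0],[0,0,0,0,0],[0,0,0,0,0]]' 60
python3 look.py scene s24
python3 - <<'E'
from blade import *
for f in("scene0.npz","s24.npz"): blade(dict(np.load(f)),(560,700),(-60,60),(5,80))
E
```

```text
clock: 34.22
eef_pos: [550.8, -6.0, 100.9]
ee_rot: [[-0.996, -0.092, -0.002], [-0.092, 0.996, -0.0], [0.002, -0.0, -1.0]]
contact_force: [-0.9, 0.2, -0.9]
grip_width: 0.175
grasp_force: 60.0
clock: 34.88
eef_pos: [551.4, -5.9, 98.6]
ee_rot: [[-0.996, -0.093, 0.0], [-0.093, 0.996, 0.0], [-0.0, 0.0, -1.0]]
contact_force: [0.0, -0.1, -0.6]
grip_width: 0.171
grasp_force: 60.0
t 34.88 tcp [551.4  -5.9  98.6] yaw_y 95.31 zax [ 3.e-04  1.e-04 -1.e+00] F [ 0.  -0.1 -0.6] w 15.1 g 60.0 q [-0.29  0.58  0.29  1.91 -0.25  0.68  1.81]
n 584 ctr [ 6.059e+02 -3.000e-01  3.920e+01] len 81.3 wid 50.3 dir [ 0.767  0.086 -0.636] pitch -39.5 yaw 6.4 normal [0.634 0.056 0.772]
n 578 ctr [ 6.062e+02 -3.000e-01  4.040e+01] len 81.6 wid 50.4 dir [ 0.772  0.089 -0.63 ] pitch -39.0 yaw 6.6 normal [0.628 0.054 0.777]
```

```bash
python3 -m pendant '[[0,0,0,0,0],[0,0,0,0,0],[0,0,0,0.0005,0],[0,0,0,0.0005,0],[0,0,0,0.0003,0],[0,0,0,0,0],[0,0,0,0,0],[0,0,0,0,0]]' 5
python3 -m pendant '[[40,0,0,0,0],[40,0,0,0,0],[60,0,0,0,0],[60,0,0,0,0],[60,0,0,0,0],[60,0,0,0,0],[60,0,0,0,0],[60,0,0,0,0]]'
python3 -m pendant '[[60,0,0,-0.01,0],[60,0,0,-0.02,0],[60,0,0,-0.025,0],[60,0,0,-0.03,0],[60,0,0,-0.03,0],[60,0,0,-0.03,0],[60,0.02,0,-0.01,0],[60,0.02,0,0,0]]'
python3 -m pendant '[[60,0.02,0,0,0],[60,0.02,0,0,0],[60,0.02,0,0,0],[60,0.02,0,0,0],[60,0,0,0,0],[60,0,0,0,0],[60,0,0,0,0],[60,0,0,0,0]]'
python3 look.py scene s25; python3 look.py top t25
python3 - <<'E'
from blade import *; from hm import handle; from pq import *
for f in("scene0.npz","s25.npz"): c=dict(np.load(f)); blade(c,(560,700),(-60,60),(5,80)); handle(c)
pq("s25.npz",590,700,200,330,48.5)
cv2.imwrite('pics/c25.png',np.hstack([cv2.imread('pics/s25.png')[130:330,60:460]]*1))
E
```

```text
clock: 35.6
eef_pos: [551.8, -6.0, 97.7]
ee_rot: [[-0.996, -0.092, 0.001], [-0.092, 0.996, 0.0], [-0.001, 0.0, -1.0]]
contact_force: [-0.8, -0.1, 5.4]
grip_width: 0.182
grasp_force: 5.0
clock: 36.27
eef_pos: [551.3, -5.9, 97.1]
ee_rot: [[-0.996, -0.092, -0.0], [-0.092, 0.996, -0.0], [0.0, 0.0, -1.0]]
contact_force: [-0.7, 0.5, 1.4]
grip_width: 0.598
grasp_force: 0.0
clock: 36.93
eef_pos: [513.5, -9.8, 255.9]
ee_rot: [[-0.996, -0.092, 0.007], [-0.092, 0.996, 0.001], [-0.007, -0.0, -1.0]]
contact_force: [0.2, 0.2, 0.3]
grip_width: 0.599
grasp_force: 0.0
clock: 37.6
eef_pos: [432.9, -16.9, 252.5]
ee_rot: [[-0.996, -0.093, 0.001], [-0.093, 0.996, -0.0], [-0.001, -0.0, -1.0]]
contact_force: [-0.0, -0.0, -0.4]
grip_width: 0.597
grasp_force: 0.0
t 37.6 tcp [432.9 -16.9 252.5] yaw_y 95.32 zax [ 1.1e-03 -1.0e-04 -1.0e+00] F [-0.  -0.  -0.4] w 52.5 g 0.0 q [-0.41  0.14  0.38  2.08 -0.07  0.92  1.67]
t 37.65 tcp [432.8 -17.  252.4] yaw_y 95.32 zax [ 7.e-04 -2.e-04 -1.e+00] F [-0.4 -0.  -0.2] w 53.1 g 0.0 q [-0.41  0.14  0.38  2.08 -0.07  0.92  1.67]
n 584 ctr [ 6.059e+02 -3.000e-01  3.920e+01] 
[... 196 characters left out ...]
-5.9]), array([75.3, 17.3]), 5.1)
  x 530 y -16.3 0.7 zmax 151.2
  x 545 y -14.7 1.3 zmax 137.6
  x 560 y -13.7 3.8 zmax 125.3
n 577 ctr [ 6.066e+02 -6.000e-01  3.970e+01] len 81.5 wid 49.8 dir [ 0.772  0.079 -0.63 ] pitch -39.1 yaw 5.8 normal [0.628 0.055 0.776]
handle n 298 mean [552.7  -7.8 121.9] dir [ 0.738  0.077 -0.67 ] ext -45.7 46.6 y range (array([549.2,  -6.1]), array([71.8, 17.7]), 4.8)
  x 530 y -16.4 -0.7 zmax 147.2
  x 545 y -15.1 0.5 zmax 138.3
  x 560 y -14.1 3.0 zmax 125.1
s25.npz 817 (array([640.5, 263.1]), array([101.5,  73.3]), 81.5) z 48.2
   far yaw -8.35 x at mid 676.3
   near yaw -8.72 x at mid 606.7
   left yaw -9.12 y at mid 312.6
   right yaw -10.02 y at mid 213.6
```

View pics/s25.png

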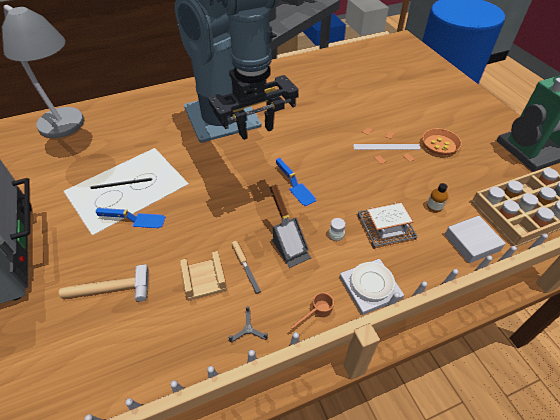

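The final view shows the plaque on the trivet (390,217), the spatula in its rest (290,237), the block empty (204,274) and the bystanders unmoved.

```bash
python3 -c "
from station import env
print(env.finish_job())"
```

```text
the job is handed in; nothing more can be done
None
```

The job is handed in after about 38 s of robot time: the plaque lies flat on the trivet walls, centred to about 1 mm and square to about 1° by camera; the spatula is back in its rest within about 1 mm, and the bystanders looked unmoved in the last camera view.

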